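Hold the sprung clip open over the record card

ROBOT

A 7-joint arm with a two-finger parallel gripper is mounted at the origin on the work surface. World frame = base frame: x ahead of the robot, y to its left, z up, the work surface at z = 0. Lengths are in m, angles in rad, forces in N, time in s.
With the tool pointing down it reaches from about 0.4 to 0.85 m from the base axis. Payload 10.4 kg.
Tool frame: the origin (TCP) lies on the mounting face of the last link; the fingertips stand r.tips_ahead ahead of it and the grasp point (between the pads) lies 164 mm ahead of it (r.tips_ahead is the distance from the TCP to the fingertips, in m); z points along the fingers, y is the line along which they close (so a half turn about z gives the same grasp; the last joint's range is limited). The gripper opens to 87 mm and grips with 3 to 60 N. Pads are 19 mm wide; open, the fingers measure 117 mm over their backs; the gripper's body (75 mm by 190 mm) begins 51 mm behind the grasp point.
Start: joints at [1.193, 0.332, -0.065, 1.46, 0.022, 1.35, -0.088], TCP at [0.217, -0.586, 0.405] pointing down, gripper open.
Joint ranges: [-2.6, 2.6], [-0.5, 2.12], [-1.47, 1.34], [0.16, 2.42], [-1.27, 4.41], [0.06, 2.06], [-2.6, 2.6]. Speed limits (rad/s): [2.22, 2.22, 2.79, 2.79, 3.14, 3.14, 3.14].

INTERFACE

Orientations are given as a unit quaternion [x, y, z, w].
In Python, from bench import telemetry, imaging, job, r gives the robot as it stands.
- The arm moves only by the tool move_arm, never from a script. Its argument "steps" is a list of rows, each an object of numbers: "dx", "dy", "dz": the shift along the tool's x, y, z in cm; "spin": the turn about the tool's z in rad. In form: [{"dx": .., "dy": .., "dz": .., "spin": ..}, ...]. A call has 1 to 12 rows; each row shifts and turns the commanded pose from where the row before left it, along the tool's axes as they then stand; what a row does not reach is not made up. A row lasts 1/10 s, in which the tool goes at most 50 mm and 8.59 degrees, less where a joint would pass 70% of its speed; a pose out of reach is approached as far as the arm can. A call with a gripper value outside its range is refused whole. "claw" is the finger opening in cm, from 0 to 8.7, set as the call begins (left out, the last holds). The fingers move at their own pace and stop on an object; "squeeze" is the grip in N (left out, the last holds). Time passes only in rows, so rows that do not move let the fingers close. It gives the time, the measured TCP pose, the force, the opening and the grip force at its end, in the units of the state.
- telemetry.read_state(): the state, without advancing time (a new reading comes with each control period).
- imaging.camera(name): name is "scene" or "side" or "wrist"; returns a dict with "img" (420x560x3 uint8, red, green, blue), "camera_matrix" (3x3 intrinsics, pixels), "R" (3x3) and "t" (3): a world point X has camera coordinates R X + t. Camera axes: x right, y down, z forward; pixel columns grow to the right and rows downward; lengths in m; the calibration is good to about 2 mm. A picture is of the moment at which its call begins. There is no depth.
- job.close_job(): hands the job in; it is judged then, once.
The state is a dict: "time": time; "joint_positions": joint angles; "joint_vel": joint speeds; "joint_torque": joint torques, N m; "ee_pos": TCP position; "eef_rot": TCP orientation; "ft_force": force on the tool from outside, world axes, zero at the start; "torque": the same for the moment, N m; "width": finger opening in m; "grip_force": force on a finger pad.
Only numpy, scipy, OpenCV 4.12 (cv2) and the standard library are available. Lean on these libraries where they do the work, as an engineer would, in place of code of your own. Each camera call takes 0.05 s, during which the arm holds its last target. There are 200 camera calls.

TASK

The spare spring clip is parked on the rim of the white sample tray. Squeeze its handles to open the jaws, lift it off without dragging the tray, and bring it down astride the middle of the top edge of the upright record card, with the jaw tips at least a centimetre below the edge. Do not push on the card or disturb the other things; finish while still holding the clip squeezed open there, its jaws gaping at least 15 mm and clear of both faces of the card, so that the inspector can slide a sample label in.

Things in the scene. Friction and masses are not known exactly. Their poses are not given: they have to be found in the camera images.
- clip: black plastic spring clip like a stout clothes peg: two mirror-image halves, each with a jaw below and a handle above a steel pivot pin with coil spring; 44 g, 26 mm wide. Origin mid-pin, axes fixed to half a. Starts upright, jaws down, clamped on the tray rim: z up, x along pin and rim, y the way jaws and handles spread. Pivot 24 mm above the rim, jaw tips 42 mm below the pivot
- clip_spread (a joint): angle in rad between the clip's halves: 0 as parked on the 4 mm rim (jaws 4 mm apart), -0.09 quite shut, 0.5 stopped fully open; tip gap is about 4 mm + 42 mm per rad. Squeezing the handles opens it, both halves turning equally; about 5 N on each handle end to start, 10 N at full opening; it springs shut if let go
- clip_handle_a (a point): outside of the upper end of half a's handle (+y side), 54 mm above the pivot. Handles are 22 mm wide (x) and splay outward going up: parked, 22 mm apart over their outsides just above the pivot, 45 mm at 40 mm above it, 55 mm at the rounded ends, which top out 57 mm above it; fully squeezed the ends are about 27 mm apart and nearly parallel
- clip_handle_b (a point): the same point on half b's handle (-y side)
- clip_tip_a (a point): inner bottom edge of half a's jaw, mid-width, on the clip's +y side; the jaws bow outward above their 14 mm high pads and leave a throat about 30 mm deep, up from the tips
- clip_tip_b (a point): the same point on half b's jaw, on the clip's -y side
- tray: open white plastic tray 150 x 220 mm (x, y), 60 mm high, walls 4 mm, loose, about 0.6 kg, with low petri dishes in it. Origin at the centre of its underside, z up. The clip sits on its -x wall, anywhere within 60 mm of the wall's middle
- stand: desk card stand: dark weighted base 77 x 120 mm (x, y), 16 mm high with lips up to 24 mm, carrying one upright white record card 148 mm wide (y), 3 mm thick (x), its top edge 121 mm above the bench. Loose, about 0.7 kg. Origin at the centre of the underside, z up, x square to the card's faces, y along its top edge
- card_top (a point): the middle of the card's top edge, 121 mm above the bench
- wash_bottle: white wash bottle with red spout, 64 mm across, 172 mm high, bystander; origin at the centre of its underside
- grain_jar: clear jar of grain with a white cap, 60 mm across, 86 mm high, bystander; origin at the centre of its underside
- beaker: clear beaker 86 mm across, 115 mm high, with brush, spatula and pen up to 190 mm, bystander; origin at the centre of its underside
There are look-alikes about, which are no part of the job. Of the things shaped like the clip, the black one is meant.

How it is judged:
On the way, in this order (a step that is already met when the one before it is completed fails the run):
1. the fingers spread the clip while it is still over the tray rim (distance between clip_tip_a and clip_tip_b above 0.006 m and contact force between the fingers and clip above 2 N and distance of clip from where it was at the start of the episode below 0.02 m), for 0.1 s.
2. the clip is lifted off the tray in the fingers (height (world z) of each of clip_tip_a, clip_tip_b above 0.07 m and contact force between the fingers and clip above 2 N), for 0.1 s.
At the end, for the whole second after the job is handed in: the fingers hold the clip squeezed open and at rest, not touching the card: jaw tips more than 15 mm apart, one on each side of the card and at least 1.5 mm clear of its faces, both at least 9 mm below the top edge and within 25 mm of its middle; card stand and tray stand level on the bench (contact force between the fingers and clip above 3 N and distance between clip_tip_a and clip_tip_b above 0.015 m and ((x of clip_tip_a in the frame of stand above 0.003 m and x of clip_tip_b in the frame of stand below -0.003 m) or (x of clip_tip_b in the frame of stand above 0.003 m and x of clip_tip_a in the frame of stand below -0.003 m)) and z of each of clip_tip_a, clip_tip_b in the frame of card_top below -0.009 m and y of clip_tip_a in the frame of card_top between -0.025 and 0.025 m and y of clip_tip_b in the frame of card_top between -0.025 and 0.025 m and contact force between clip and stand below 0.2 N and linear speed of clip below 0.02 m/s and angle between each of stand, tray's own z axis and vertical below 0.05 rad and height (world z) of each of stand, tray below 0.004 m); the arm keeps its last pose, push and grip.
It fails at once if the clip, fingers or arm press on the card or its stand with more than 5 N (contact force between any of clip, the fingers, the arm and stand above 5 N).
It fails at once if the card stand is shifted by more than 15 mm (distance of stand from where it was at the start of the episode above 0.015 m).
It fails at once if the tray is dragged or lifted by more than 20 mm (distance of tray from where it was at the start of the episode above 0.02 m).
It fails at once if a bystander is disturbed (30 mm) (distance of any of wash_bottle, grain_jar, beaker from where it was at the start of the episode above 0.03 m).
It also fails if it takes over 35 s, if anything falls off the work surface, if the arm or the gripper's body presses on something with over 40 N, if the wrist force passes 120 N, or if a joint passes its speed limit or range.

## Working session

There is one attempt and no reset: what is moved stays moved. The work goes in short steps, Python scripts to look and compute and a tool call to move; the robot and the scene stay as the last step left them, time stands still between calls to the robot, and variables do not carry over. Pictures are saved under pics/ and viewed, at most 13 in all, crops included, and the job is handed in when it is done.

Besides the shell and the picture viewer there is one more tool, called after "Emit:" by a JSON object that holds its "api" and its "payload", one argument or row to a line. move_arm: Moves the arm, as the interface text tells. Its arguments: {"type":"object","properties":{"steps":{"type":"array","items":{"type":"object","properties":{"dx":{"type":"number"},"dy":{"type":"number"},"dz":{"type":"number"},"spin":{"type":"number"}}}},"claw":{"type":"number"},"squeeze":{"type":"number"}},"required":["steps"]}

```bash
ls; mkdir -p pics; cat > h.py <<'E'
import numpy as np, cv2
from bench import telemetry, imaging, job, r
def cam(n):
    c=imaging.camera(n); return {k:np.array(v) for k,v in c.items() if k in("img","camera_matrix","R","t")}
def save(n,im): cv2.imwrite(f"pics/{n}.png",cv2.cvtColor(im,cv2.COLOR_RGB2BGR))
def ray(c,uv):
    d=c["R"].T@np.linalg.inv(c["camera_matrix"])@np.array([uv[0],uv[1],1.]); return -c["R"].T@c["t"],d/np.linalg.norm(d)
def onz(c,uv,z):
    o,d=ray(c,uv); return o+d*(z-o[2])/d[2]
def tri(c1,u1,c2,u2):
    o1,d1=ray(c1,u1);o2,d2=ray(c2,u2)
    s=np.linalg.lstsq(np.c_[d1,-d2],o2-o1,rcond=None)[0]
    a,b=o1+s[0]*d1,o2+s[1]*d2; return (a+b)/2,np.linalg.norm(a-b)
def proj(c,X):
    p=c["camera_matrix"]@(c["R"]@np.array(X)+c["t"]); return p[:2]/p[2]
E
python3 - <<'E'
from h import *
import pickle
cs={n:cam(n) for n in("scene","side","wrist")}
pickle.dump(cs,open("c0.pkl","wb"))
for n in cs: print(n,-cs[n]["R"].T@cs[n]["t"],cs[n]["R"][2])
save("a",cv2.resize(np.hstack([cs["scene"]["img"],cs["side"]["img"]]),(800,300)))
save("scene0",cv2.resize(cs["scene"]["img"],(800,600))); save("side0",cv2.resize(cs["side"]["img"],(800,600)))
save("wrist0",cs["wrist"]["img"])
s=telemetry.read_state();print(s,r.tips_ahead)
E
```

```text
pics
scene [0.97672544 0.62591933 0.67075412] [-0.42437049 -0.69433221 -0.58121638]
side [0.0927798  0.50847056 0.69848761] [ 0.51723759 -0.58458315 -0.62508225]
wrist [ 0.28250779 -0.56052162  0.38408386] [-0.24258788 -0.08934936 -0.96600611]
{'time': 0.15, 'joint_positions': array([ 1.19341348,  0.332693  , -0.06469897,  1.46075047,  0.02164574,
        1.34989224, -0.08851078]), 'joint_vel': array([-0.00019227, -0.00159693, -0.00023813, -0.00221973,  0.00141272,
        0.00099193,  0.00100162]), 'joint_torque': array([ 1.28415373e-03, -6.23638344e+01,  2.50519457e-02, -3.90142107e+01,
       -6.12125918e-02,  3.72309017e-02,  1.22794568e-04]), 'ee_pos': array([ 0.21708185, -0.58598225,  0.40415667]), 'eef_rot': array([ 9.84305877e-01,  1.76470018e-01, -1.36501040e-04, -5.05264903e-04]), 'ft_force': array([ 0.04905135, -0.14538804, -0.33778349]), 'torque': array([ 0.00845521, -0.04967955, -0.01064735]), 'grip_force': 0.0, 'width': 0.08738430577439697} 0.1822
```

View pics/scene0.png

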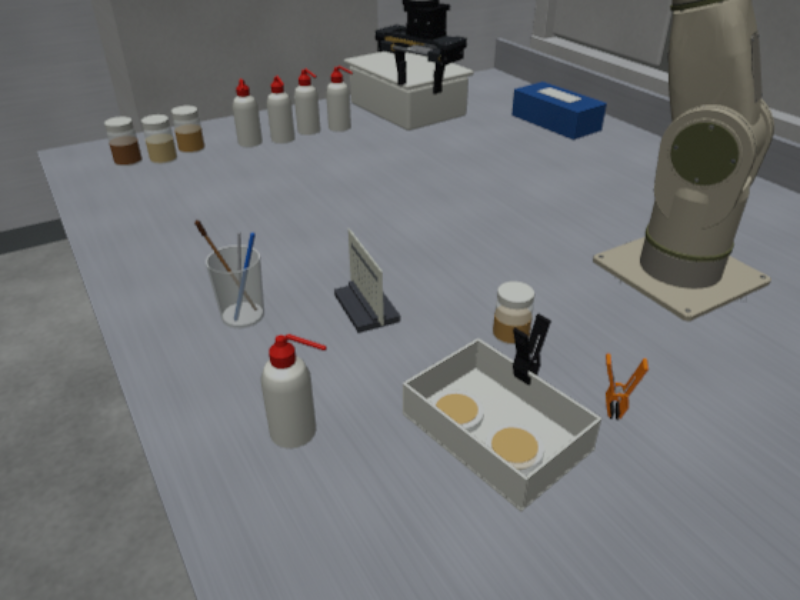

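View pics/side0.png

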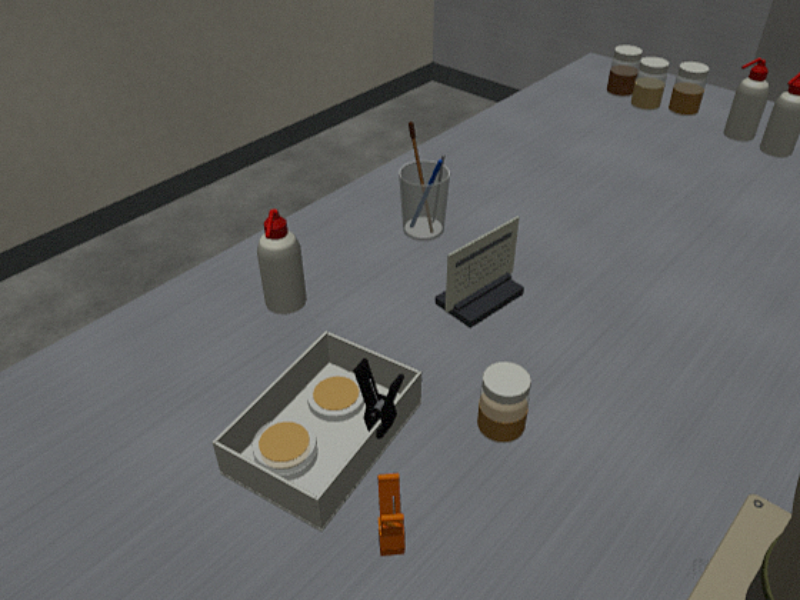

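Two peg-shaped things are in view. The black one is at scene (530,350) and side (378,400), on the tray's robot-side rim. The orange one is at scene (620,390) and side (391,515), standing on the bench. The black one on the rim fits the description, so I'll confirm it in an enlarged crop together with the card.

```bash
python3 - <<'E'
from h import *
import pickle
cs=pickle.load(open("c0.pkl","rb"))
def crop(n,u,v): return cv2.resize(cs[n]["img"][v:v+75,u:u+100],(400,300),interpolation=cv2.INTER_CUBIC)
save("crop",np.vstack([np.hstack([crop("scene",330,210),crop("side",220,240)]),np.hstack([crop("scene",210,158),crop("side",290,152)])]))
E
```

```text
(no output)
```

View pics/crop.png

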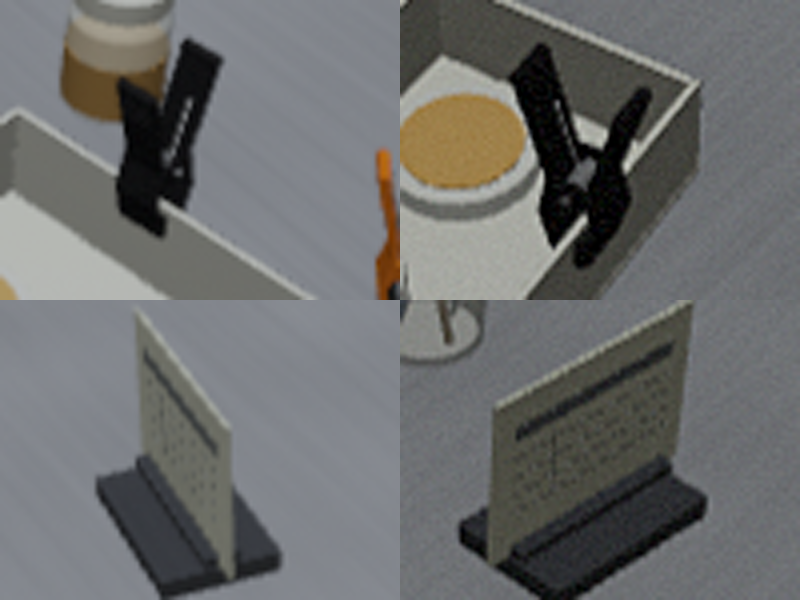

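The crop shows the black clip astride the tray rim, jaws down, with its handles splaying across the rim; the orange peg stands apart. Next I'll measure the corners.

```bash
python3 - <<'E'
from h import *
import pickle
np.set_printoptions(precision=4,suppress=True)
cs=pickle.load(open("c0.pkl","rb"));S,D=cs["scene"],cs["side"]
print("card near/far z=.121")
for n,c,ps in(("scene",S,[(267.5,190.5),(244.5,161)]),("side",D,[(314.2,179),(362.5,152.7)])):
    q=[onz(c,p,.121) for p in ps];print(n,*q,np.linalg.norm(q[0]-q[1]))
print("tray")
for c,ps in((S,[(478,345),(598,420),(522,490),(404,385)]),(D,[(420,375),(320,520),(217,448),(328,335)])):
    q=np.array([onz(c,np.array(p)*.7,.06) for p in ps]);print(q,np.linalg.norm(np.diff(q,axis=0),axis=1))
print("handles"); print(tri(S,(380,222.5),D,(280.7,264.2)),tri(S,(360.7,232),D,(252.5,253.7)))
# clip dark-mask
for n,c,(u,v) in(("scene",S,(330,210)),("side",D,(220,240))):
    m=(c["img"][v:v+75,u:u+100].max(2)<45).astype(np.uint8)
    k,l,st,ce=cv2.connectedComponentsWithStats(m); i=1+st[1:,4].argmax(); print(n,st[i]+[u,v,0,0,0],ce[i]+[u,v])
# wash bottle, jar, beaker bases
for n,c,p,z in(("bottle",S,(290,370),.1),("bottle",D,(281,265),.1),("jar",S,(515,315),.043),("jar",D,(503,402),.043),("beaker",S,(240,280),.06),("beaker",D,(424,200),.06)): print(n,onz(c,np.array(p)*.7,z))
E
```

```text
card near/far z=.121
scene [ 0.5705 -0.1187  0.121 ] [ 0.554  -0.2625  0.121 ] 0.1447531404530659
side [ 0.5687 -0.1221  0.121 ] [ 0.5503 -0.2645  0.121 ] 0.14350825444124712
tray
[[0.5005 0.0424 0.06  ]
 [0.4577 0.2445 0.06  ]
 [0.612  0.2806 0.06  ]
 [0.638  0.0603 0.06  ]] [0.2066 0.1584 0.2218]
[[0.4881 0.0334 0.06  ]
 [0.432  0.2578 0.06  ]
 [0.5868 0.2715 0.06  ]
 [0.6287 0.0583 0.06  ]] [0.2314 0.1554 0.2173]
handles
(array([0.4509, 0.1122, 0.1391]), np.float64(0.005642009613226326)) (array([0.5027, 0.1201, 0.1382]), np.float64(0.0009067352611455492))
scene [359 220  26  49 643] [370.0062 243.9798]
side [247 251  36  56 800] [263.6587 279.1938]
bottle [ 0.7735 -0.0037  0.1   ]
bottle [0.7512 0.0291 0.1   ]
jar [ 0.3911 -0.0049  0.043 ]
jar [ 0.3914 -0.0119  0.043 ]
beaker [ 0.7425 -0.3021  0.06  ]
beaker [ 0.7521 -0.2873  0.06  ]
```

Emit:
{"api": "move_arm", "payload": {
  "steps": [
    {"spin": -0.141},
    {"spin": -0.141},
    {"spin": -0.141},
    {"spin": -0.141},
    {"spin": -0.141},
    {"spin": -0.141},
    {"spin": -0.141},
    {"spin": -0.141},
    {"spin": -0.141},
    {"spin": -0.141}
  ],
  "claw": 8.7
}}

```text
$.steps[0]: bad value
```

Emit:
{"api": "move_arm", "payload": {
  "steps": [
    {"dx": 4,"dy": 2.4},
    {"dx": 4,"dy": 2.4},
    {"dx": 4,"dy": 2.4},
    {"dx": 4,"dy": 2.4},
    {"dx": 4,"dy": 2.4},
    {"dx": 4,"dy": 2.4},
    {"dx": 4,"dy": 2.4},
    {"dx": 4,"dy": 2.4},
    {"dx": 4,"dy": 2.4},
    {"dx": 4,"dy": 2.4},
    {"dx": 4,"dy": 2.4},
    {"dx": 4,"dy": 2.4}
  ]
}}

```text
$.steps[0]: bad value
```

Emit:
{"api": "move_arm", "payload": {
  "steps": [
    {"dx": 4,"dy": 2.4},
    {"dx": 4,"dy": 2.4},
    {"dx": 4,"dy": 2.4},
    {},
    {},
    {}
  ]
}}

```text
$.steps[0]: bad value
```

```bash
python3 - <<'E'
from h import *
import pickle
np.set_printoptions(precision=4,suppress=True)
s=telemetry.read_state();print(s["time"],s["ee_pos"],s["eef_rot"],s["joint_positions"])
c=cam("wrist");pickle.dump(c,open("c1.pkl","wb"));save("w1",cv2.resize(c["img"],(800,600)))
for P in ((.477,.116,.138),(.477,.116,.06)):print(proj(c,P)/.7)
E
```

```text
0.15 [ 0.2171 -0.586   0.4042] [ 0.9843  0.1765 -0.0001 -0.0005] [ 1.1934  0.3327 -0.0647  1.4608  0.0216  1.3499 -0.0885]
[-1408.1661 -1192.6017]
[-742.9229 -684.6201]
```

View pics/w1.png

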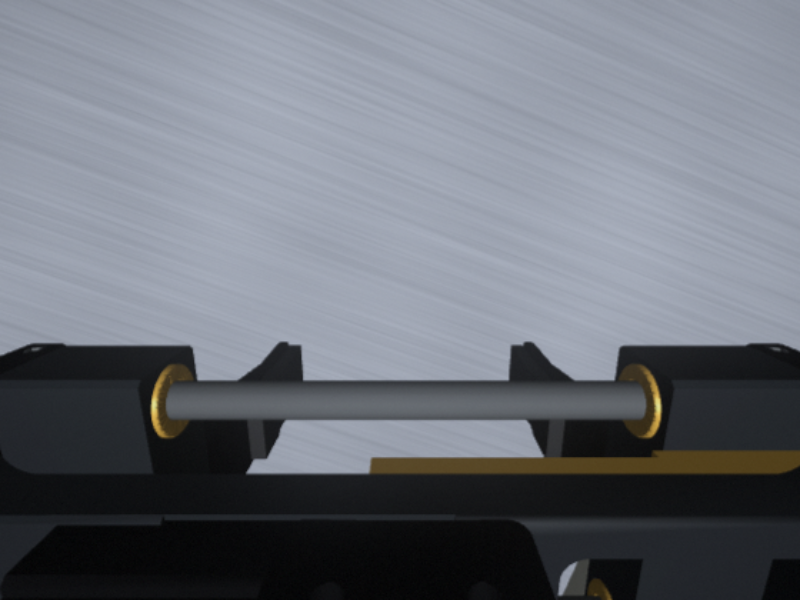

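The wrist view shows only bench: the refused moves left the arm at its start. It also shows that things must lie ahead in tool x to be seen, so I'll stop short of the clip. I'll resend with all keys filled.

Emit:
{"api": "move_arm", "payload": {
  "steps": [
    {"dx": 0,"dy": 0,"dz": 0,"spin": -0.141},
    {"dx": 0,"dy": 0,"dz": 0,"spin": -0.141},
    {"dx": 0,"dy": 0,"dz": 0,"spin": -0.141},
    {"dx": 0,"dy": 0,"dz": 0,"spin": -0.141},
    {"dx": 0,"dy": 0,"dz": 0,"spin": -0.141},
    {"dx": 0,"dy": 0,"dz": 0,"spin": -0.141},
    {"dx": 0,"dy": 0,"dz": 0,"spin": -0.141},
    {"dx": 0,"dy": 0,"dz": 0,"spin": -0.141},
    {"dx": 0,"dy": 0,"dz": 0,"spin": -0.141},
    {"dx": 0,"dy": 0,"dz": 0,"spin": -0.141}
  ],
  "claw": 8.7
}}

```text
time: 1.2
ee_pos: [0.2171, -0.586, 0.4045]
eef_rot: [0.633, 0.774, 0.0, -0.0]
ft_force: [0.4, -0.3, -0.3]
width: 0.0871
grip_force: 0.0
```

Emit:
{"api": "move_arm", "payload": {
  "steps": [
    {"dx": 4,"dy": 2.8,"dz": 0,"spin": 0},
    {"dx": 4,"dy": 2.8,"dz": 0,"spin": 0},
    {"dx": 4,"dy": 2.8,"dz": 0,"spin": 0},
    {"dx": 4,"dy": 2.8,"dz": 0,"spin": 0},
    {"dx": 4,"dy": 2.8,"dz": 0,"spin": 0},
    {"dx": 4,"dy": 2.8,"dz": 0,"spin": 0},
    {"dx": 4,"dy": 2.8,"dz": 0,"spin": 0},
    {"dx": 4,"dy": 2.8,"dz": 0,"spin": 0},
    {"dx": 4,"dy": 2.8,"dz": 0,"spin": 0},
    {"dx": 4,"dy": 2.8,"dz": 0,"spin": 0},
    {"dx": 4,"dy": 2.8,"dz": 0,"spin": 0},
    {"dx": 4,"dy": 2.8,"dz": 0,"spin": 0}
  ]
}}

```text
time: 2.4
ee_pos: [0.4545, -0.0483, 0.405]
eef_rot: [0.635, 0.772, -0.0, 0.001]
ft_force: [1.3, 0.1, 0.5]
width: 0.0868
grip_force: 0.0
```

Emit:
{"api": "move_arm", "payload": {
  "steps": [
    {"dx": 4,"dy": 2.8,"dz": 0,"spin": 0},
    {"dx": 4,"dy": 2.8,"dz": 0,"spin": 0},
    {"dx": 0,"dy": 0,"dz": 0,"spin": 0},
    {"dx": 0,"dy": 0,"dz": 0,"spin": 0},
    {"dx": 0,"dy": 0,"dz": 0,"spin": 0}
  ]
}}

```text
time: 2.9
ee_pos: [0.4937, 0.0379, 0.4045]
eef_rot: [0.636, 0.772, -0.0, -0.0]
ft_force: [0.2, 0.2, 0.6]
width: 0.087
grip_force: 0.0
```

```bash
python3 - <<'E'
from h import *
import pickle
np.set_printoptions(precision=4,suppress=True)
s=telemetry.read_state();print(s["time"],s["ee_pos"],s["eef_rot"],s["joint_positions"])
c=cam("wrist");pickle.dump(c,open("c1.pkl","wb"));save("w2",cv2.resize(c["img"],(800,600)))
for P in ((.477,.116,.138),(.477,.116,.06)):print(proj(c,P)/.7)
E
```

```text
2.9 [0.4937 0.0379 0.4045] [ 0.6358  0.7718 -0.0004 -0.    ] [ 0.6881  0.1244 -0.9075  1.7571  0.1019  1.3096 -0.0494]
[404.0572 176.8718]
[404.4042 180.4953]
```

View pics/w2.png

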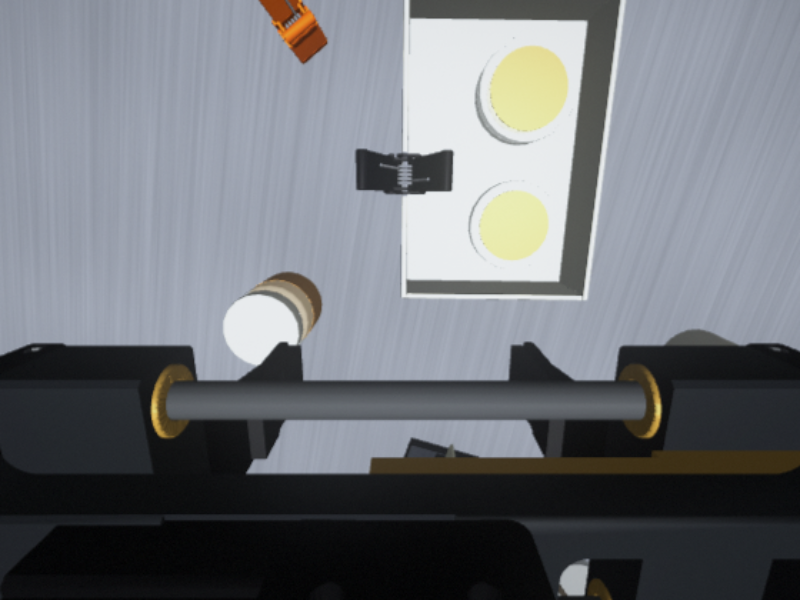

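The wrist view shows the black clip at (405,171), handle ends at (357..453,170), already aligned with the finger line. The jar is at (265,325) and the orange peg at (298,28).

```bash
python3 - <<'E'
from h import *
import pickle
from scipy.spatial.transform import Rotation as R
np.set_printoptions(precision=4,suppress=True)
c=pickle.load(open("c1.pkl","rb"));s=telemetry.read_state();T=R.from_quat(s["eef_rot"]).as_matrix();print(T)
m=(c["img"][95:145,240:325].max(2)<70).astype(np.uint8)
k,l,st,ce=cv2.connectedComponentsWithStats(m);i=1+st[1:,4].argmax();b=st[i]+[240,95,0,0,0];print(b,ce[i]+[240,95])
cy=b[1]+b[3]/2-.5
L=onz(c,(b[0],cy),.138);Rr=onz(c,(b[0]+b[2]-1,cy),.138)
print(L,Rr,np.linalg.norm(L-Rr)); mid=(L+Rr)/2
print("offset tool",T.T@(mid-s["ee_pos"])*100)
p=[onz(c,np.array(q)*.7,.06) for q in((405,20),(403,295))];e=p[0]-p[1];print("rim in tool",T.T@e, p)
cl=mid.copy();cl[2]=.06;print(np.cross(e/np.linalg.norm(e),cl-p[1]))
E
```

```text
[[-0.1907  0.9816 -0.0003]
 [ 0.9816  0.1907 -0.0008]
 [-0.0008 -0.0005 -1.    ]]
[250 105  31  31 721] [263.3135 120.2288]
[0.4504 0.1138 0.138 ] [0.4742 0.1184 0.138 ] 0.02419497431080911
offset tool [ 8.3197 -1.5668 26.6546]
rim in tool [ 0.193   0.0014 -0.0001] [array([0.4573, 0.2191, 0.06  ]), array([0.4928, 0.0293, 0.06  ])]
[0.    0.    0.014]
```

```bash
python3 - <<'E'
from h import *
import pickle
from scipy.spatial.transform import Rotation as R
np.set_printoptions(precision=4,suppress=True)
c=pickle.load(open("c1.pkl","rb"));s=telemetry.read_state();T=R.from_quat(s["eef_rot"]).as_matrix()
L,Rr=[onz(c,(u,119.7),.138) for u in(250,317.2)];mid=(L+Rr)/2
print(L,Rr,np.linalg.norm(L-Rr),mid,"offset cm",T.T@(mid-s["ee_pos"])*100)
p=[onz(c,np.array(q)*.7,.06) for q in((407,20),(405,295))]
print("rim offset y cm",[T.T@(q-s["ee_pos"])*100 for q in p])
# finger tip midline in image
print(proj(c,s["ee_pos"]+T[:,2]*.1822)/.7)
E
```

```text
[0.4504 0.114  0.138 ] [0.5036 0.1244 0.138 ] 0.05418189380615041 [0.477  0.1192 0.138 ] offset cm [ 8.3451 -0.0668 26.6539]
rim offset y cm [array([18.5285,  0.0432, 34.446 ]), array([-0.7754, -0.0684, 34.4609])]
[406.3895 369.1225]
```

Emit:
{"api": "move_arm", "payload": {
  "steps": [
    {"dx": 4.2,"dy": 0,"dz": 0,"spin": 0},
    {"dx": 4.15,"dy": -0.05,"dz": 0,"spin": 0},
    {"dx": 0,"dy": 0,"dz": 3,"spin": 0},
    {"dx": 0,"dy": 0,"dz": 3,"spin": 0},
    {"dx": 0,"dy": 0,"dz": 3,"spin": 0},
    {"dx": 0,"dy": 0,"dz": 1.9,"spin": 0},
    {"dx": 0,"dy": 0,"dz": 0,"spin": 0},
    {"dx": 0,"dy": 0,"dz": 0,"spin": 0},
    {"dx": 0,"dy": 0,"dz": 0,"spin": 0}
  ]
}}

```text
time: 3.85
ee_pos: [0.4777, 0.1205, 0.2971]
eef_rot: [0.636, 0.772, 0.001, 0.001]
ft_force: [-0.1, -0.5, 0.6]
width: 0.0872
grip_force: 0.0
```

```bash
python3 - <<'E'
from h import *
S=cam("scene");D=cam("side");s=telemetry.read_state();print(s["time"],s["ee_pos"],s["ft_force"])
f=lambda c,u,v:cv2.resize(c["img"][v:v+75,u:u+100],(400,300),interpolation=cv2.INTER_CUBIC)
save("g1",np.hstack([f(S,320,190),f(D,215,220)]))
E
```

```text
3.95 [0.47764691 0.12072351 0.29690717] [-0.0065674  -0.07631142 -0.39918669]
```

View pics/g1.png

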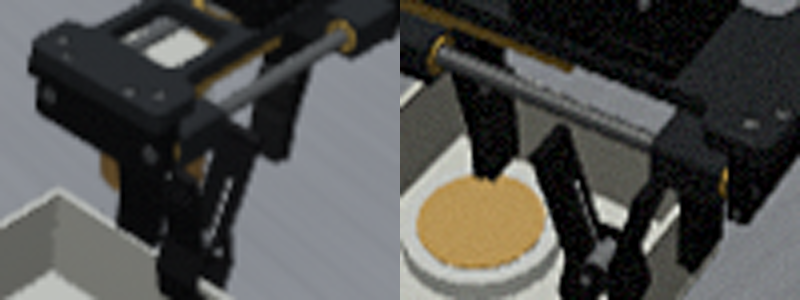

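The two crops show the fingers on either side of both handles, scene (120..270,150) and side (490..700,170), with clear space on each side. Now I'll squeeze.

Emit:
{"api": "move_arm", "payload": {
  "steps": [
    {"dx": 0,"dy": 0,"dz": 0.2,"spin": 0},
    {"dx": 0,"dy": 0,"dz": 0,"spin": 0},
    {"dx": 0,"dy": 0,"dz": 0,"spin": 0},
    {"dx": 0,"dy": 0,"dz": 0,"spin": 0},
    {"dx": 0,"dy": 0,"dz": 0,"spin": 0},
    {"dx": 0,"dy": 0,"dz": 0,"spin": 0},
    {"dx": 0,"dy": 0,"dz": 0,"spin": 0},
    {"dx": 0,"dy": 0,"dz": 0,"spin": 0}
  ],
  "claw": 3.0,
  "squeeze": 25
}}

```text
time: 4.75
ee_pos: [0.4772, 0.1208, 0.2937]
eef_rot: [0.635, 0.772, -0.0, 0.0]
ft_force: [-1.0, 0.4, -0.7]
width: 0.0337
grip_force: 8.1
```

Emit:
{"api": "move_arm", "payload": {
  "steps": [
    {"dx": 0,"dy": 0,"dz": 0,"spin": 0},
    {"dx": 0,"dy": 0,"dz": 0,"spin": 0},
    {"dx": 0,"dy": 0,"dz": 0,"spin": 0},
    {"dx": 0,"dy": 0,"dz": 0,"spin": 0}
  ]
}}

```text
time: 5.15
ee_pos: [0.4772, 0.1208, 0.2937]
eef_rot: [0.635, 0.772, -0.0, 0.0]
ft_force: [0.6, -0.2, -0.5]
width: 0.0303
grip_force: 8.0
```

```bash
python3 - <<'E'
from h import *
S=cam("scene");D=cam("side");s=telemetry.read_state();print(s["time"],s["ee_pos"],s["ft_force"],s["width"],s["grip_force"])
f=lambda c,u,v:cv2.resize(c["img"][v:v+75,u:u+100],(400,300),interpolation=cv2.INTER_CUBIC)
save("g2",np.hstack([f(S,320,190),f(D,215,230)]))
E
```

```text
5.25 [0.47724479 0.12082684 0.29373836] [-0.09779491 -0.12255828 -0.78563675] 0.030250427763741785 8.043742775917053
```

View pics/g2.png

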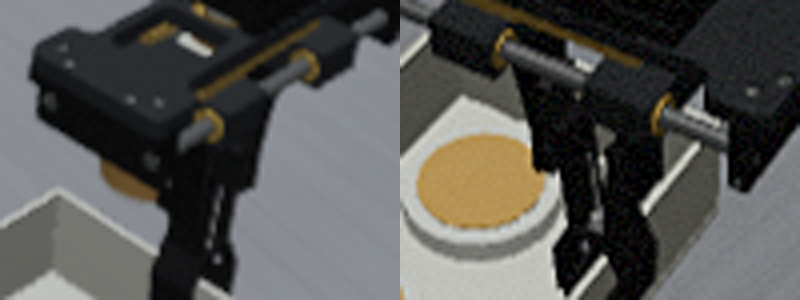

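Both crops show the handles squeezed nearly parallel and the jaws opened on both sides of the rim, at scene (165..225,260) and side (570..640,250). Now I'll lift straight up.

Emit:
{"api": "move_arm", "payload": {
  "steps": [
    {"dx": 0,"dy": 0,"dz": -0.5,"spin": 0},
    {"dx": 0,"dy": 0,"dz": -1,"spin": 0},
    {"dx": 0,"dy": 0,"dz": -2,"spin": 0},
    {"dx": 0,"dy": 0,"dz": -2,"spin": 0},
    {"dx": 0,"dy": 0,"dz": -2,"spin": 0},
    {"dx": 0,"dy": 0,"dz": -2,"spin": 0},
    {"dx": 0,"dy": 0,"dz": -2,"spin": 0},
    {"dx": 0,"dy": 0,"dz": 0,"spin": 0},
    {"dx": 0,"dy": 0,"dz": 0,"spin": 0}
  ]
}}

```text
time: 6.15
ee_pos: [0.4772, 0.1209, 0.4091]
eef_rot: [0.635, 0.772, 0.0, 0.001]
ft_force: [-0.4, 0.1, -1.3]
width: 0.0301
grip_force: 8.0
```

Emit:
{"api": "move_arm", "payload": {
  "steps": [
    {"dx": 0,"dy": 0,"dz": 0,"spin": 0.07},
    {"dx": 0,"dy": 0,"dz": 0,"spin": 0.08},
    {"dx": 0,"dy": 0,"dz": 0,"spin": 0.08},
    {"dx": 0,"dy": 0,"dz": 0,"spin": 0.08},
    {"dx": 0,"dy": 0,"dz": 0,"spin": 0},
    {"dx": 0,"dy": 0,"dz": 0,"spin": 0}
  ]
}}

```text
time: 6.75
ee_pos: [0.4771, 0.1208, 0.4082]
eef_rot: [0.746, 0.666, -0.0, -0.0]
ft_force: [0.4, 0.6, -1.2]
width: 0.0302
grip_force: 8.0
```

Emit:
{"api": "move_arm", "payload": {
  "steps": [
    {"dx": -2,"dy": 0.6,"dz": -0.2,"spin": 0},
    {"dx": -4,"dy": 1.2,"dz": -0.2,"spin": 0},
    {"dx": -4,"dy": 1.2,"dz": -0.2,"spin": 0},
    {"dx": -4,"dy": 1.2,"dz": -0.2,"spin": 0},
    {"dx": -4,"dy": 1.2,"dz": -0.2,"spin": 0},
    {"dx": -4,"dy": 1.2,"dz": 0,"spin": 0},
    {"dx": -4,"dy": 1.2,"dz": 0,"spin": 0},
    {"dx": -4,"dy": 1.2,"dz": 0,"spin": 0},
    {"dx": -4,"dy": 1.2,"dz": 0,"spin": 0},
    {"dx": -2.5,"dy": 1.2,"dz": 0,"spin": 0},
    {"dx": -2,"dy": 0.6,"dz": 0,"spin": 0},
    {"dx": 0,"dy": 0,"dz": 0,"spin": 0}
  ]
}}

```text
time: 7.95
ee_pos: [0.5514, -0.2791, 0.4174]
eef_rot: [0.748, 0.664, -0.0, -0.001]
ft_force: [-1.1, -0.6, -1.3]
width: 0.0301
grip_force: 8.0
```

Emit:
{"api": "move_arm", "payload": {
  "steps": [
    {"dx": 0,"dy": 0,"dz": 0,"spin": 0},
    {"dx": 0,"dy": 0,"dz": 0,"spin": 0},
    {"dx": 0,"dy": 0,"dz": 0,"spin": 0}
  ]
}}

```text
time: 8.25
ee_pos: [0.552, -0.2742, 0.419]
eef_rot: [0.746, 0.666, 0.0, 0.0]
ft_force: [0.0, -0.1, -0.2]
width: 0.0302
grip_force: 8.0
```

```bash
python3 - <<'E'
from h import *
import pickle
s=telemetry.read_state();print(s["time"],s["ee_pos"],s["eef_rot"])
c=cam("wrist");S=cam("scene");D=cam("side")
pickle.dump((s,c,S,D),open("c2.pkl","wb"))
z=lambda i,w,h:cv2.resize(i,(w,h),interpolation=cv2.INTER_CUBIC)
def cr(k):
    u,v=proj(k,(s["ee_pos"][0],s["ee_pos"][1],.19)).astype(int);print(u,v);return z(k["img"][max(v-60,0):max(v-60,0)+120,u-60:u+100],320,240)
save("w3",np.hstack([z(c["img"],480,360),np.vstack([cr(S),cr(D)])[:360] if 0 else z(np.vstack([cr(S),cr(D)]),240,360)]))
save("w3",z(c["img"],800,600)); save("sd3",np.hstack([cr(S),cr(D)]))
E
```

```text
8.25 [ 0.55197643 -0.2742482   0.41903168] [7.46216378e-01 6.65703452e-01 4.19592634e-05 1.69969571e-04]
241 133
367 122
241 133
367 122
```

View pics/w3.png

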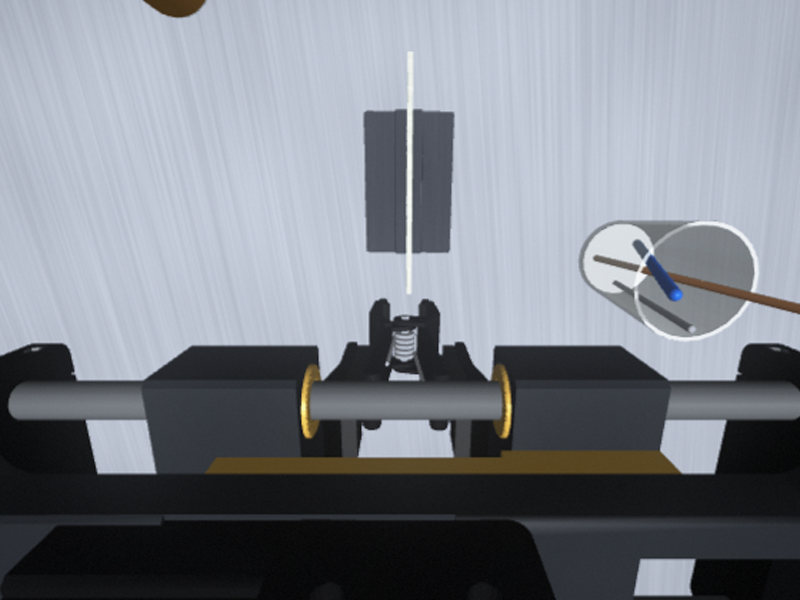

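The wrist view shows the card's top edge running upright from (410,52) to (409,293). The held clip's jaws are at (379,310) and (429,310), and the beaker sits clear at (670,270).

```bash
python3 - <<'E'
from h import *
import pickle
from scipy.spatial.transform import Rotation as R
np.set_printoptions(precision=2,suppress=True)
s,c,S,D=pickle.load(open("c2.pkl","rb"));T=R.from_quat(s["eef_rot"]).as_matrix();p=s["ee_pos"]
g=c["img"].min(2)
for r0 in(45,90,135,175,195):
    x=np.where(g[r0,275:300]>195)[0]+275;print(r0,x[[0,-1]] if len(x) else None)
q=[onz(c,np.array(u)*.7,.121) for u in((410.5,52),(408.8,293))]
for a in q: print("card end tool cm",T.T@(a-p)*100,a*100)
print("len",np.linalg.norm(q[0]-q[1])*100,"mid tool",T.T@((q[0]+q[1])/2-p)*100)
for lab,u,z in(("jawL in",(388,305),.167),("jawR in",(420,305),.167),("spring",(404.5,345),.209),("jawLout",(370,310),.18),("jawRout",(439,310),.18)): print(lab,T.T@(onz(c,np.array(u)*.7,z)-p)*100)
for X in((0,0,.210),(0,0,.252),(0.013,0,.252)): print("proj",proj(c,p+T@np.array(X))/.7)
E
```

```text
45 [285 289]
90 [285 288]
135 [285 287]
175 [285 287]
195 [284 288]
card end tool cm [15.19  0.22 29.8 ] [ 57.15 -12.36  12.1 ]
card end tool cm [ 0.46  0.16 29.8 ] [ 55.42 -26.99  12.1 ]
len 14.734059445073358 mid tool [ 7.83  0.19 29.8 ]
jawL in [ 0.85 -1.08 25.2 ]
jawR in [ 0.85  0.77 25.2 ]
spring [-0.02 -0.12 21.  ]
jawLout [ 0.92 -2.01 23.9 ]
jawRout [ 0.92  1.76 23.9 ]
proj [406.91 344.63]
proj [406.62 319.13]
proj [406.65 297.49]
```

View pics/sd3.png

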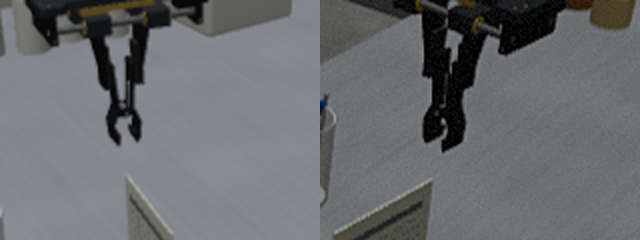

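The crops show the clip hanging straight with its jaws open, at scene (108..140,130) and side (425..460,135), with the card below it. I'll move over the middle of the card and go part way down before checking.

Emit:
{"api": "move_arm", "payload": {
  "steps": [
    {"dx": 2,"dy": 0.1,"dz": 0,"spin": 0},
    {"dx": 3,"dy": 0.1,"dz": 0,"spin": 0},
    {"dx": 2,"dy": 0.1,"dz": 0,"spin": 0},
    {"dx": 0.8,"dy": 0,"dz": 0,"spin": 0},
    {"dx": 0,"dy": 0,"dz": 1,"spin": 0},
    {"dx": 0,"dy": 0,"dz": 1,"spin": 0},
    {"dx": 0,"dy": 0,"dz": 1,"spin": 0},
    {"dx": 0,"dy": 0,"dz": 0,"spin": 0},
    {"dx": 0,"dy": 0,"dz": 0,"spin": 0},
    {"dx": 0,"dy": 0,"dz": 0,"spin": 0}
  ]
}}

```text
time: 9.4
ee_pos: [0.5639, -0.1986, 0.389]
eef_rot: [0.747, 0.665, 0.0, 0.0]
ft_force: [0.9, 0.2, -1.1]
width: 0.0303
grip_force: 8.0
```

```bash
python3 - <<'E'
from h import *
import pickle
from scipy.spatial.transform import Rotation as R
np.set_printoptions(precision=2,suppress=True)
s=telemetry.read_state();p=s["ee_pos"];T=R.from_quat(s["eef_rot"]).as_matrix();print(s["time"],p*100,s["width"])
c=cam("wrist");S=cam("scene");D=cam("side");pickle.dump((s,c,S,D),open("c3.pkl","wb"))
z=lambda i,w,h:cv2.resize(i,(w,h),interpolation=cv2.INTER_CUBIC)
def cr(k):
    u,v=proj(k,(p[0],p[1],.14)).astype(int);print(u,v);return z(k["img"][v-37:v+38,u-50:u+50],400,300)
save("p4",np.vstack([np.hstack([cr(S),cr(D)]),np.hstack([z(c["img"][180:285,210:350],400,300),z(c["img"][90:300,140:420],400,300)])]))
E
```

```text
9.4 [ 56.39 -19.86  38.9 ] 0.030332150868297707
252 166
339 155
```

View pics/p4.png

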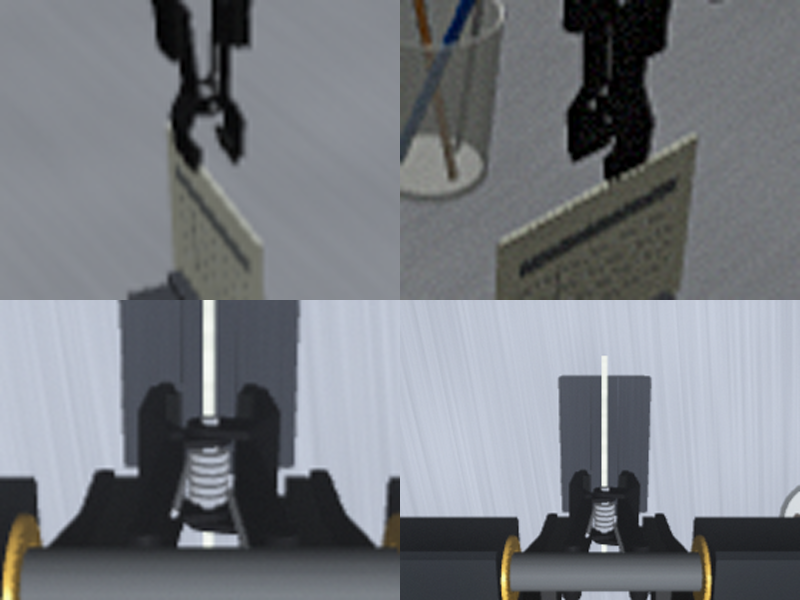

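The lower-left crop shows the card line (209) midway between the jaws (180 and 237), and the side crops show the tips still above the edge. I'll finish the descent.

Emit:
{"api": "move_arm", "payload": {
  "steps": [
    {"dx": 0.2,"dy": 0,"dz": 0.5,"spin": 0},
    {"dx": 0,"dy": 0,"dz": 0.7,"spin": 0},
    {"dx": 0,"dy": 0,"dz": 0.7,"spin": 0},
    {"dx": 0,"dy": 0,"dz": 0.7,"spin": 0},
    {"dx": 0,"dy": 0,"dz": 0.5,"spin": 0},
    {"dx": 0,"dy": 0,"dz": 0,"spin": 0},
    {"dx": 0,"dy": 0,"dz": 0,"spin": 0},
    {"dx": 0,"dy": 0,"dz": 0,"spin": 0},
    {"dx": 0,"dy": 0,"dz": 0,"spin": 0},
    {"dx": 0,"dy": 0,"dz": 0,"spin": 0}
  ]
}}

```text
time: 10.55
ee_pos: [0.5642, -0.1964, 0.358]
eef_rot: [0.747, 0.665, 0.0, 0.0]
ft_force: [0.3, -0.7, -0.3]
width: 0.03
grip_force: 8.0
```

```bash
python3 - <<'E'
from h import *
s=telemetry.read_state();p=s["ee_pos"];print(s["time"],p*100,s["ft_force"],s["width"],s["grip_force"])
c=cam("wrist");S=cam("scene");D=cam("side")
z=lambda i,w,h:cv2.resize(i,(w,h),interpolation=cv2.INTER_CUBIC)
def cr(k):
    u,v=proj(k,(p[0],p[1],.12)).astype(int);print(u,v);return z(k["img"][v-37:v+38,u-50:u+50],400,300)
save("p5",np.vstack([np.hstack([cr(S),cr(D)]),np.hstack([z(c["img"][180:285,210:350],400,300),z(c["img"][90:300,140:420],400,300)])]))
E
```

```text
10.55 [ 56.41535177 -19.63555557  35.79893375] [ 0.30601133 -0.74195087 -0.28201164] 0.03003364855288806 8.000290542840958
253 174
338 164
```

View pics/p5.png

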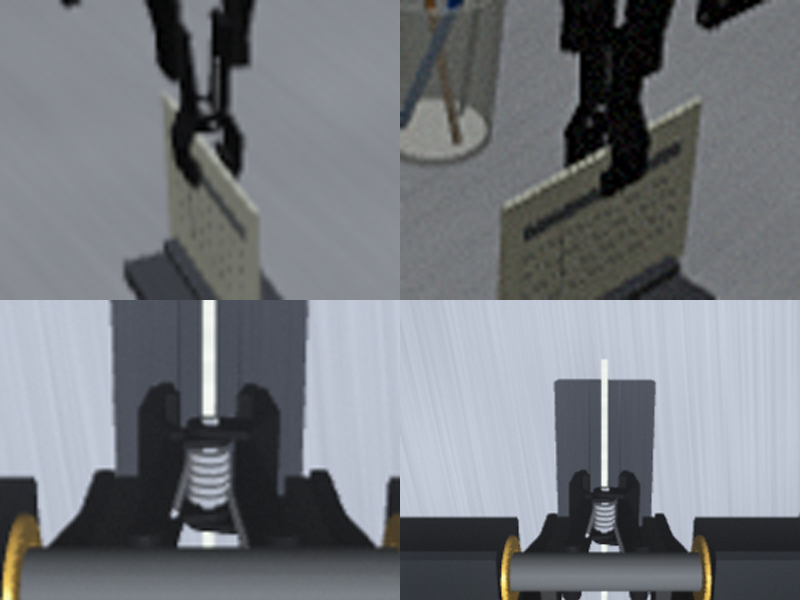

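The jaws now straddle the card: in the scene crop they are at (185,170) and (232,165) either side of the edge, and in the wrist crop the card is centred at 209. I'll go 3 mm lower for margin, let it settle, and hand in.

Emit:
{"api": "move_arm", "payload": {
  "steps": [
    {"dx": 0,"dy": 0,"dz": 0.2,"spin": 0},
    {"dx": 0,"dy": 0,"dz": 0.1,"spin": 0},
    {"dx": 0,"dy": 0,"dz": 0,"spin": 0},
    {"dx": 0,"dy": 0,"dz": 0,"spin": 0},
    {"dx": 0,"dy": 0,"dz": 0,"spin": 0},
    {"dx": 0,"dy": 0,"dz": 0,"spin": 0},
    {"dx": 0,"dy": 0,"dz": 0,"spin": 0},
    {"dx": 0,"dy": 0,"dz": 0,"spin": 0}
  ]
}}

```text
time: 11.5
ee_pos: [0.5641, -0.1963, 0.3548]
eef_rot: [0.747, 0.665, 0.0, 0.0]
ft_force: [-0.5, -0.6, -0.2]
width: 0.0302
grip_force: 8.0
```

```bash
python3 -c "
from h import *
s=telemetry.read_state();print(s['ee_pos'],s['ft_force'],s['grip_force']);print(job.close_job())"
```

```text
[ 0.56411374 -0.19634087  0.35477724] [-0.51454254 -0.55308692 -0.16867055] 8.000417947769165
the job is handed in; nothing more can be done
None
```

The job is handed in at about 11.5 s: the black clip is held squeezed open astride the middle of the card's top edge, its tips an estimated 18 mm below the edge and no sign of contact with the card; no verdict was returned.

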